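Close the paint tin, then open the brush cleaner's safety cap

TASK

Painting is done for today: first close the paint tin so the paint keeps, pressing the lid that lies loosely on it straight down until it is fully home and level all round on the rim. Then open the brush cleaner in the white rectangular bottle: push its safety cap down against the spring, turn it anticlockwise (seen from above) while it is held down until it is free, and lift it straight off. Finish while holding the cap upright in the gripper a few centimetres clear above the bottle's mouth; bottle and tin stay standing on the table about where they are, and the things lying round them are left alone.

Things in the scene. Friction and masses are not known exactly. Their poses are not given: they have to be found in the camera images.
- cleaner_bottle: White plastic bottle of brush cleaner, about 0.95 kg, rectangular: 70 mm along its x, 100 mm along its y, body 114 mm high, round shoulder to 125 mm, neck 30 mm across to 148 mm. Stands loose on the table, held by friction alone. Origin: centre of its underside; z up; label on the -x and +x faces. Three ledges on the neck, each with an end stop and a 3.5 mm safety tooth, hold the cap's lugs.
- bottle_mouth (a point): Centre of the bottle's mouth (top of the neck, under the cap), on its axis 148 mm above its foot; axes as the bottle's. Turning the cap without pushing only drags the bottle round; pulling it while locked lifts the bottle.
- safety_cap: Round ribbed grey push-and-turn cap, 46 mm across, 29 mm high, 0.05 kg; grip its side at any yaw. Origin: centre of its lower edge; z up. Locked: 131.5 mm above the bottle's foot. A spring holds it up: starts down at 7 N, 4 mm down (clear of the teeth) at 10 N, bottoms at 6.5 mm. Held 4 mm or more down it turns anticlockwise (+z): free to lift off from 37 degrees, stop at 85, best 60.
- cap_top (a point): Centre of the cap's flat top with its moulded turning arrows, 29 mm above the cap's origin, 160.5 mm above the bottle's foot when locked; axes as the cap's. Turning takes 0.1 to 0.2 N m; once free, the spring raises the cap about 3 mm by itself.
- paint_tin: Round paint tin with a picture band and blue drips, 83 mm across, 96 mm high, about 0.7 kg, standing loose on the table. Origin: centre of its underside; z up.
- tin_rim (a point): Centre of the tin's mouth at the height of the top of its rim, 96 mm above its foot; the seated lid's flange lies on this plane. Axes as the tin's.
- tin_lid: Round steel lever lid, 82 mm across, 0.04 kg. Origin: centre of the underside of its flange; z up. Below the flange a tapered plug, 60 mm across, 13.5 mm deep, fits the tin's mouth with friction. It starts loose, level and centred, the flange 6 mm above the rim. Pressed in the middle it gives at about 10 N (15 to 20 N is sure), goes home (origin 96 mm above the tin's foot) and stays.
- lid_top (a point): Centre of the lid's flat top panel, 1.8 mm above the lid's origin, where it can be pressed with closed fingertips; the panel is flat over the middle 60 mm. Axes as the lid's.
- stir_stick: Wooden stirring stick, 186 mm long, 13 mm wide, 5 mm thick, one end blue with paint, lying loose between bottle and tin. Origin: centre of its underside; its length along its y. To be left alone.
- sanding_block: Brown sanding block, 61 mm along its x, 100 mm along its y, 27 mm high, lying loose at the near left of the table. Origin: centre of its underside. To be left alone.

How it is judged:
By the outcome, as a careful person would: the job done as asked, in the order asked, and still so for the second after the job is handed in, while the arm keeps its last pose, push and grip.
It also fails if it takes over 48 s, if anything falls off the work surface, if the arm or the gripper's body presses on something with over 40 N, if the wrist force passes 120 N, or if a joint passes its speed limit or range.

ROBOT

A 6-joint arm with a two-finger parallel gripper is mounted at the origin on a cart in front of the work surface, level with it; the furniture and walls round the work are solid. World frame = base frame: x ahead of the robot, y to its left, z up, the work surface at z = 0. Lengths are in m, angles in rad, forces in N, time in s.
With the tool pointing down it reaches from about 0.25 to 0.8 m from the base axis. Payload 8.5 kg.
Tool frame: the origin (TCP) lies midway between the tips of the shut fingers; the grasp point (between the pads) lies 19 mm behind it; z points along the fingers, y is the line along which they close (so a half turn about z gives the same grasp; the last joint's range is limited). The gripper opens to 85 mm and grips with 20 to 120 N. Pads are 22 mm wide; open, the fingers measure 114 mm over their backs; the gripper's body (76 mm by 85 mm) begins 54 mm behind the grasp point. The pads swing forward as they close: fully open they stand 13 mm farther back than shut.
Start: joints at [-1.169, 0.238, -0.013, 1.319, 0, 1.571], TCP at [0.205, -0.483, 0.231] pointing down, gripper open.
Joint ranges: [-2.66, 2.66], [-1.03, 1.9], [-1.14, 1.46], [-1.82, 2.27], [-1.45, 1.34], [-3.14, 3.14]. Speed limits (rad/s): [2.22, 2.22, 2.79, 3.14, 3.14, 3.14].

INTERFACE

Orientations are given as a unit quaternion [x, y, z, w].
In Python, from workcell import bot gives the robot as it stands. The module is installed in compiled form; this text tells all that it offers.
- The arm moves only by the tool carry_out, never from a script. Its argument "rows" is a list of rows, each an object of numbers: "x", "y", "z": the shift along the world's x, y, z scaled (see below); "twist": the turn about the world's z scaled (see below). A call has 1 to 8 rows; each row shifts and turns the commanded pose from where the row before left it; what a row does not reach is not made up. The controller multiplies each number of a shift by 0.2 m and each number of a turn by pi/4 rad. A row lasts 1/8 s, in which the tool goes at most 62.5 mm and 10.7 degrees, less where a joint would pass 70% of its speed; a pose out of reach is approached as far as the arm can. A call with a number of a shift or a turn outside -1 to 1 is refused whole. A call with a gripper value outside its range is refused whole. "jaw" is the closure in counts, from 0 (fully open) to 255 (shut), set as the call begins (left out, the last holds). The fingers move at their own pace and stop on an object; "squeeze" is the grip in N (left out, the last holds). Time passes only in rows, so rows that do not move let the fingers close. It gives the time, the measured TCP pose, the force, the opening and the grip force at its end, in the units of the state.
- bot.observe(): the state, without advancing time (a new reading comes with each control period).
- bot.capture(name): name is "scene" or "top" or "wrist"; returns (picture, depth): 384x512x3 uint8, red, green, blue; 384x512 float32, m along the optical axis (not along the pixel's ray), 0 where there is no reading.
- bot.camera_info(name): a dict with "fx", "fy", "cx", "cy" (pixels), "R" (3x3) and "t" (3): a world point X has camera coordinates R X + t; the wrist camera has in their place "T_tool_cam" (4x4, takes a point from camera to tool coordinates, whose origin is the TCP and whose axes are the flange's). Camera axes: x right, y down, z forward; pixel columns grow to the right and rows downward; lengths in m; the calibration is good to about 2 mm. A picture is of the moment at which its call begins: read the wrist's pose just before it. camera_info takes no time and is no camera call.
- bot.close_job(): hands the job in; it is judged then, once.
Trained networks look in the newest picture that a camera, given by its name, has taken for a name from the list of things; names that differ only in an ending like _2 or _b are one class to them, and where a whole thing is asked for, a point or a joint stands for the part that bears it (a point fixed in the world has none). Each returns a list of dicts, best first, with "score" (0 to 1); they miss things now and then, are a little off and sometimes report something else, mostly with a low value. They report only what shows in the picture. A call takes as long as a camera call.
- bot.silhouettes(query, camera): "mask" (384x512 bool, what is visible of it) and "box" ([left, top, right, bottom] as shares, 0 to 1, of the picture: columns of its width, rows of its height, round what is visible of it).
- bot.mark_of(query, camera): "position" ([column, row] as shares, 0 to 1, of the picture: columns of its width, rows of its height: a listed point, or the origin of a listed thing).
The state is a dict: "t": time; "joint_pos": joint angles; "joint_velocities": joint speeds; "joint_torque": joint torques, N m; "tool_pos": TCP position; "eef_rot": TCP orientation; "wrist_force": force on the tool from outside, world axes, zero at the start; "moment": the same for the moment, N m; "width": opening from 0.0 (shut) to 1.0 (fully open); "gripper_force": force on a finger pad.
Only numpy, scipy, OpenCV 4.12 (cv2) and the standard library are available. Lean on these libraries where they do the work, as an engineer would, in place of code of your own. Each camera call takes 0.05 s, during which the arm holds its last target. There are 200 camera calls.

## Working session

There is one attempt and no reset: what is moved stays moved. The work goes in short steps, Python scripts to look and compute and a tool call to move; the robot and the scene stay as the last step left them, time stands still between calls to the robot, and variables do not carry over. Pictures are saved under pics/ and viewed, at most 10 in all, crops included, and the job is handed in when it is done.

Besides the shell and the picture viewer there is one more tool, called after "Call:" in YAML: its name, and indented under it one key for each argument. carry_out: Moves the arm, as the interface text tells. Shifts and turns lie within -1 to 1; 1 stands for 0.2 m of shift or pi/4 rad of turn. Its arguments: {"type":"object","properties":{"rows":{"type":"array"},"jaw":{"type":"number"},"squeeze":{"type":"number"}},"required":["rows"]}

```bash
mkdir -p pics; cat > h.py <<'E'
import numpy as np, cv2
from workcell import bot
from scipy.spatial.transform import Rotation as Ro
def cloud(name):
    s=bot.observe(); im,d=bot.capture(name); c=bot.camera_info(name)
    v,u=np.mgrid[:384,:512]
    P=np.stack([(u-c['cx'])/c['fx']*d,(v-c['cy'])/c['fy']*d,d],-1)
    if 'R' in c: W=(P-np.array(c['t']))@np.array(c['R'])
    else:
        T=np.array(c['T_tool_cam']); W=P@T[:3,:3].T+T[:3,3]
        W=W@Ro.from_quat(s['eef_rot']).as_matrix().T+np.array(s['tool_pos'])
    W[d==0]=np.nan
    return im,d,W
def save(im,n): cv2.imwrite('pics/'+n,im[:,:,::-1])
E
python3 - <<'E'
from h import *
ims=[]
for n in ['scene','top']:
    im,d,W=cloud(n); ims.append(im)
    for q in ['safety_cap','tin_lid','cleaner_bottle','paint_tin','stir_stick','sanding_block']:
        r=bot.silhouettes(q,n)
        for k in r[:2]:
            m=cv2.erode(k['mask'].astype(np.uint8),np.ones((3,3)))>0; p=W[m]; p=p[~np.isnan(p[:,0])]
            if len(p): 
                h=np.percentile(p[:,2],97); t=p[p[:,2]>h-.006]
                print(n,q,round(k['score'],2),k['box'],len(p),'ztop',h.round(4),'mid',((t.min(0)+t.max(0))/2).round(4),'ext',(t.max(0)-t.min(0)).round(4))
    for q in ['cap_top','lid_top']:
        for k in bot.mark_of(q,n)[:2]:
            c,r=k['position'];print(n,q,k['score'],k['position'],W[int(r*384),int(c*512)])
save(np.vstack([ims[0],ims[1]])[:, :],'a.png'); 
i=cv2.imread('pics/a.png'); cv2.imwrite('pics/a.png',np.hstack([cv2.resize(i[:384],(400,300)),cv2.resize(i[384:],(400,300))]))
print(bot.observe())
E
```

```text
scene safety_cap 0.72 [0.5746, 0.3792, 0.6098, 0.4211] 140 ztop 0.1631 mid [ 0.507  -0.1976  0.1603] ext [0.0358 0.0354 0.0063]
scene tin_lid 0.71 [0.3273, 0.499, 0.3975, 0.5565] 376 ztop 0.1079 mid [0.5613 0.1741 0.1055] ext [0.0759 0.0717 0.007 ]
scene cleaner_bottle 0.66 [0.5586, 0.4164, 0.6209, 0.5312] 1115 ztop 0.1219 mid [ 0.5059 -0.1957  0.1214] ext [0.047  0.0707 0.011 ]
scene paint_tin 0.6 [0.3385, 0.5354, 0.3986, 0.6367] 788 ztop 0.0963 mid [0.5424 0.1824 0.0946] ext [0.0441 0.0641 0.0083]
scene stir_stick 0.6 [0.4244, 0.5232, 0.5137, 0.5885] 28 ztop 0.008 mid [0.5146 0.0029 0.0054] ext [0.082  0.0161 0.0052]
scene stir_stick 0.55 [0.5602, 0.4086, 0.6246, 0.5273] 1134 ztop 0.1218 mid [ 0.5082 -0.1957  0.1214] ext [0.0516 0.0707 0.0111]
scene sanding_block 0.68 [0.3746, 0.6846, 0.4785, 0.7914] 974 ztop 0.0287 mid [0.3419 0.2217 0.0262] ext [0.0574 0.0922 0.007 ]
scene cap_top 0.77 [0.5947, 0.387] [ 0.51748769 -0.21092789  0.16160802]
scene lid_top 0.72 [0.3629, 0.5299] [0.56007285 0.17589512 0.10762297]
top safety_cap 0.82 [0.6687, 0.3734, 0.7203, 0.4435] 358 ztop 0.1639 mid
[... 1072 characters left out ...]
 0.9, 'joint_pos': array([-1.16899008e+00,  2.38141715e-01, -1.34815892e-02,  1.31919517e+00,
        3.92089488e-06,  1.57080311e+00]), 'joint_velocities': array([ 0.00083955, -0.00044376,  0.00063241, -0.00183868,  0.00069118,
        0.00025476]), 'joint_torque': array([ 1.04162806e-03, -5.38572228e+01,  3.46686172e+01,  2.65637398e-03,
        6.77045227e-05,  1.04627620e-05]), 'tool_pos': array([ 0.20530536, -0.4831548 ,  0.231314  ]), 'eef_rot': array([ 9.79887432e-01,  1.99551046e-01, -2.88598675e-07, -1.12410663e-05]), 'wrist_force': array([0.7920872 , 0.11140416, 0.22238018]), 'moment': array([-0.03610208, -0.01752016, -0.00439991]), 'gripper_force': 0.0, 'width': 1.003667716273666}
```

View pics/a.png

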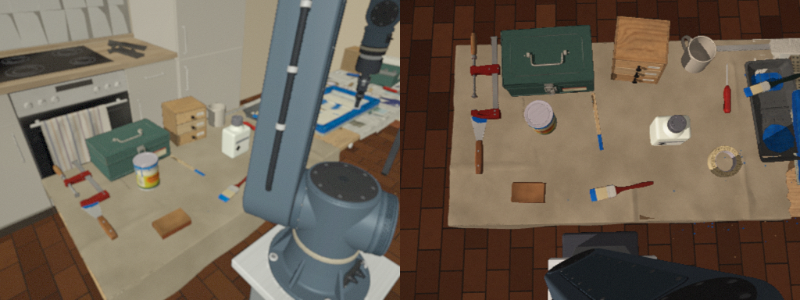

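The scene view (left) shows the tin in front of the green toolbox at (147,170) and the bottle at (237,137). In the top view (right) the tin is at (540,116) and the bottle at (670,130). I'll go above the tin with the jaws shutting.

Call:
carry_out:
  rows:
    - {"x": 0.11,"y": 0.2,"twist": 0.08}
    - {"x": 0.11,"y": 0.2,"twist": 0.08}
    - {"x": 0.11,"y": 0.2,"twist": 0.08}
    - {"x": 0.11,"y": 0.2,"twist": 0.08}
    - {"x": 0.11,"y": 0.2,"twist": 0.08}
    - {"x": 0.11,"y": 0.2,"twist": 0.08}
    - {"x": 0.11,"y": 0.2,"twist": 0.08}
    - {"x": 0.11,"y": 0.2,"twist": 0.08}
  jaw: 255
  squeeze: 40

```text
invalid input at $.rows[0]: expected keys x, y, z, twist
```

Call:
carry_out:
  rows:
    - {"x": 0.11,"y": 0.2,"twist": 0.08}
    - {"x": 0.11,"y": 0.2,"twist": 0.08}
    - {"x": 0.11,"y": 0.2,"twist": 0.08}
    - {"x": 0.11,"y": 0.2,"twist": 0.08}
    - {"x": 0.11,"y": 0.2,"twist": 0.08}
    - {"x": 0.11,"y": 0.2,"twist": 0.08}
    - {"x": 0.11,"y": 0.2,"twist": 0.08}
    - {}

```text
invalid input at $.rows[0]: expected keys x, y, z, twist
```

```bash
python3 - <<'E'
from h import *
im,d,W=cloud('wrist'); s=bot.observe()
print(s['t'],s['tool_pos'],s['eef_rot'],s['joint_pos'],s['wrist_force'])
for q in ['tin_lid']:
    for k in bot.silhouettes(q,'wrist')[:2]:
        m=k['mask']; p=W[m]; p=p[~np.isnan(p[:,0])]; h=np.median(p[:,2]); t=p[abs(p[:,2]-h)<.006]
        print(q,k['score'],k['box'],h,(t.min(0)+t.max(0))/2,np.ptp(t,0))
for k in bot.mark_of('lid_top','wrist')[:2]:
    c,r=k['position'];print(k,W[min(383,int(r*384)),int(c*512)])
save(im,'b.png')
im,d,W=cloud('top')
sel=(abs(W[...,0]-.65)<.12)&(abs(W[...,1]-.17)<.12)&(W[...,2]>.11)
p=W[sel&(W[...,2]<.2)]; print(p[:,0].min(),np.percentile(p[:,2],99))
E
```

```text
0.95 [ 0.20528816 -0.48313785  0.23128257] [ 9.79890804e-01  1.99534482e-01 -1.05432041e-05 -4.62898459e-05] [-1.16900404e+00  2.38169420e-01 -1.35248907e-02  1.31919694e+00
 -2.18700832e-06  1.57082296e+00] [ 0.51446898 -0.52370861 -0.5502939 ]
0.5398722760091141 0.11702104346339899
```

View pics/b.png

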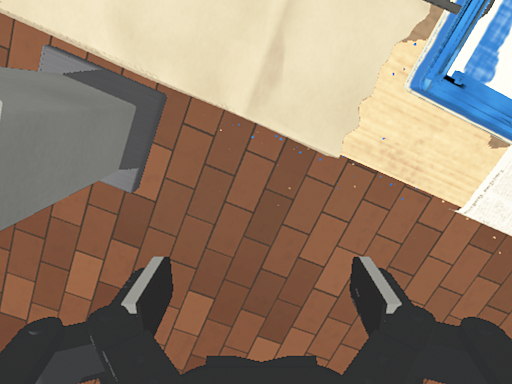

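The moves were refused because every row needs all four keys, so this picture shows only the start pose: floor, with the open fingers at (150,300) and (375,300). I'll send the rows again.

Call:
carry_out:
  rows:
    - {"x": 0.11,"y": 0.2,"z": 0,"twist": 0.08}
    - {"x": 0.11,"y": 0.2,"z": 0,"twist": 0.08}
    - {"x": 0.11,"y": 0.2,"z": 0,"twist": 0.08}
    - {"x": 0.11,"y": 0.2,"z": 0,"twist": 0.08}
    - {"x": 0.11,"y": 0.2,"z": 0,"twist": 0.08}
    - {"x": 0.11,"y": 0.2,"z": 0,"twist": 0.08}
    - {"x": 0.11,"y": 0.2,"z": 0,"twist": 0.08}
    - {"x": 0.11,"y": 0.2,"z": 0,"twist": 0.08}
  jaw: 255
  squeeze: 40

```text
t: 2.1
tool_pos: [0.3819, -0.1618, 0.2315]
eef_rot: [0.899, 0.438, 0.0, 0.0]
wrist_force: [0.2, -0.6, 0.2]
width: -0.001
gripper_force: 0.0
```

Call:
carry_out:
  rows:
    - {"x": 0.11,"y": 0.2,"z": 0,"twist": 0.08}
    - {"x": 0.11,"y": 0.2,"z": 0,"twist": 0.08}
    - {"x": 0.11,"y": 0.2,"z": 0,"twist": 0.08}
    - {"x": 0.11,"y": 0.2,"z": 0,"twist": 0.08}
    - {"x": 0.11,"y": 0.2,"z": 0,"twist": 0.08}
    - {"x": 0.11,"y": 0.2,"z": 0,"twist": 0.08}
    - {"x": 0.11,"y": 0.2,"z": 0,"twist": 0.08}
    - {"x": 0,"y": 0,"z": 0,"twist": 0}

```text
t: 3.1
tool_pos: [0.5364, 0.1194, 0.2306]
eef_rot: [0.781, 0.624, 0.0, -0.0]
wrist_force: [0.3, -0.5, 0.3]
width: -0.003
gripper_force: 0.0
```

```bash
python3 - <<'E'
from h import *
im,d,W=cloud('wrist'); s=bot.observe()
print(s['t'],s['tool_pos'],s['eef_rot'],s['joint_pos'],s['wrist_force'])
for q in ['tin_lid']:
    for k in bot.silhouettes(q,'wrist')[:2]:
        m=k['mask']; p=W[m]; p=p[~np.isnan(p[:,0])]; h=np.median(p[:,2]); t=p[abs(p[:,2]-h)<.006]
        print(q,k['score'],k['box'],h,(t.min(0)+t.max(0))/2,np.ptp(t,0))
for k in bot.mark_of('lid_top','wrist')[:2]:
    c,r=k['position'];print(k,W[min(383,int(r*384)),int(c*512)])
save(im,'c.png')
E
```

```text
3.15 [0.53548858 0.11797641 0.23067811] [ 7.81872677e-01  6.23437924e-01 -4.80431110e-04 -2.03007738e-04] [ 2.16884101e-01  2.79396310e-01  4.16187500e-02  1.33406023e+00
 -5.88547212e-05  2.01221242e+00] [ 0.262482   -0.13741994 -0.26422014]
tin_lid 0.81 [0.4465, 0.1901, 0.6273, 0.4464] 0.10531298077055955 [0.56111374 0.17197325 0.10553664] [0.08193943 0.08188262 0.00598207]
{'position': [0.5396, 0.3195], 'score': 0.84} [0.56265141 0.17389562 0.10470309]
```

View pics/c.png

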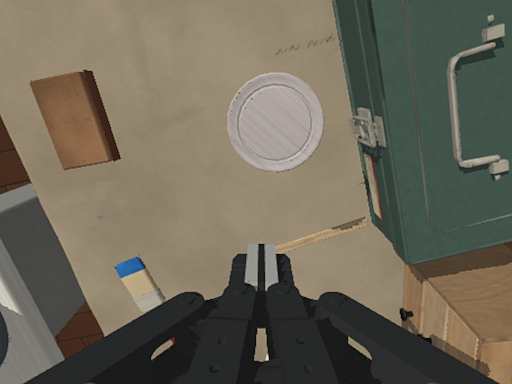

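The picture shows the lid at (276,121), intact and level, with the toolbox edge well clear on its right. Now I move over its centre and down to just above it.

Call:
carry_out:
  rows:
    - {"x": 0.065,"y": 0.135,"z": 0,"twist": 0}
    - {"x": 0.065,"y": 0.135,"z": 0,"twist": 0}
    - {"x": 0,"y": 0,"z": -0.2,"twist": 0}
    - {"x": 0,"y": 0,"z": -0.2,"twist": 0}
    - {"x": 0,"y": 0,"z": -0.16,"twist": 0}
    - {"x": 0,"y": 0,"z": -0.02,"twist": 0}
    - {"x": 0,"y": 0,"z": 0,"twist": 0}

```text
t: 4.12
tool_pos: [0.5616, 0.1703, 0.1163]
eef_rot: [0.783, 0.622, 0.0, 0.0]
wrist_force: [0.1, 0.1, 1.4]
width: 0.0
gripper_force: 0.0
```

Call:
carry_out:
  rows:
    - {"x": 0,"y": 0,"z": -0.02,"twist": 0}
    - {"x": 0,"y": 0,"z": -0.02,"twist": 0}
    - {"x": 0,"y": 0,"z": -0.01,"twist": 0}
    - {"x": 0,"y": 0,"z": -0.01,"twist": 0}
    - {"x": 0,"y": 0,"z": 0,"twist": 0}

```text
t: 4.75
tool_pos: [0.5615, 0.1709, 0.1037]
eef_rot: [0.782, 0.623, 0.0, 0.0]
wrist_force: [-0.7, -0.5, 4.5]
width: -0.001
gripper_force: 2.3
```

In contact at 0.1037, as predicted. Now I press in gradually; seated should read about 0.098.

Call:
carry_out:
  rows:
    - {"x": 0,"y": 0,"z": -0.01,"twist": 0}
    - {"x": 0,"y": 0,"z": -0.01,"twist": 0}
    - {"x": 0,"y": 0,"z": -0.01,"twist": 0}
    - {"x": 0,"y": 0,"z": 0,"twist": 0}

```text
t: 5.25
tool_pos: [0.562, 0.1711, 0.0979]
eef_rot: [0.782, 0.623, 0.001, 0.0]
wrist_force: [1.5, 0.5, 4.7]
width: 0.001
gripper_force: 2.2
```

Call:
carry_out:
  rows:
    - {"x": 0,"y": 0,"z": -0.01,"twist": 0}
    - {"x": 0,"y": 0,"z": -0.01,"twist": 0}
    - {"x": 0,"y": 0,"z": 0,"twist": 0}

```text
t: 5.62
tool_pos: [0.5623, 0.1711, 0.0977]
eef_rot: [0.782, 0.623, 0.002, 0.001]
wrist_force: [-10.6, -3.2, 40.1]
width: 0.0
gripper_force: 19.8
```

The lid is bottomed at 0.0977 with a 40 N push. I'll rise, open the jaw and look back at it.

Call:
carry_out:
  rows:
    - {"x": 0,"y": 0,"z": 0.1,"twist": 0}
    - {"x": 0,"y": 0,"z": 0.2,"twist": 0}
    - {"x": 0,"y": 0,"z": 0.2,"twist": 0}
    - {"x": 0,"y": 0,"z": 0.2,"twist": 0}
    - {"x": -0.06,"y": -0.15,"z": 0,"twist": 0}
    - {"x": -0.06,"y": -0.15,"z": 0,"twist": 0}
    - {"x": 0,"y": 0,"z": 0,"twist": 0}
  jaw: 0

```text
t: 6.5
tool_pos: [0.5365, 0.1094, 0.2334]
eef_rot: [0.783, 0.622, -0.0, -0.0]
wrist_force: [-0.1, -1.0, 0.4]
width: 0.999
gripper_force: 0.0
```

```bash
python3 - <<'E'
from h import *
im,d,W=cloud('wrist'); s=bot.observe()
print(s['t'],s['tool_pos'],s['joint_pos'],s['wrist_force'])
for k in bot.silhouettes('tin_lid','wrist')[:1]:
    m=cv2.erode(k['mask'].astype(np.uint8),np.ones((5,5)))>0; p=W[m]; p=p[~np.isnan(p[:,0])]; h=np.median(p[:,2]); t=p[abs(p[:,2]-h)<.008]
    print(k['score'],h,(t.min(0)+t.max(0))/2,np.ptp(t,0))
    c=t.mean(0); r=np.hypot(*(t-c)[:,:2].T); f=t[r<.027]; A=np.c_[f[:,:2]-c[:2],np.ones(len(f))]; print('tilt',np.linalg.lstsq(A,f[:,2],rcond=None)[0])
E
```

```text
6.55 [0.5370552  0.11030909 0.23330863] [2.02465203e-01 2.77854378e-01 4.61819062e-02 1.33933414e+00
 2.02959717e-04 2.00117681e+00] [ 0.1735202  -0.90181302  0.48738052]
0.79 0.09808817164506625 [0.56161873 0.17203855 0.09815811] [0.07759786 0.07800915 0.00584998]
tilt [-0.0017002  -0.00017901  0.09808716]
```

Call:
carry_out:
  rows:
    - {"x": -0.03,"y": -0.23,"z": 0,"twist": 0}
    - {"x": -0.03,"y": -0.23,"z": 0,"twist": 0}
    - {"x": -0.03,"y": -0.23,"z": 0,"twist": 0}
    - {"x": -0.03,"y": -0.23,"z": 0,"twist": 0}
    - {"x": -0.03,"y": -0.23,"z": 0,"twist": 0}
    - {"x": -0.03,"y": -0.23,"z": 0,"twist": 0}
    - {"x": -0.03,"y": -0.23,"z": 0,"twist": 0}
    - {"x": -0.03,"y": -0.23,"z": 0,"twist": 0}

```text
t: 7.6
tool_pos: [0.4899, -0.2581, 0.233]
eef_rot: [0.782, 0.623, 0.0, -0.0]
wrist_force: [0.3, -0.0, -0.3]
width: 1.001
gripper_force: 0.0
```

Call:
carry_out:
  rows:
    - {"x": 0,"y": 0,"z": 0.1,"twist": 0}
    - {"x": 0,"y": 0,"z": 0,"twist": 0}

```text
t: 7.85
tool_pos: [0.4905, -0.2575, 0.2538]
eef_rot: [0.783, 0.623, 0.0, 0.001]
wrist_force: [0.9, -0.1, -1.1]
width: 1.0
gripper_force: 0.0
```

```bash
cat > cap.py <<'E'
from h import *
import sys
im,d,W=cloud('wrist'); s=bot.observe()
print(s['t'],s['tool_pos'],s['eef_rot'],s['joint_pos'],s['wrist_force'])
for k in bot.silhouettes('safety_cap','wrist')[:2]:
    p=W[k['mask']]; p=p[~np.isnan(p[:,0])]; h=np.percentile(p[:,2],70); t=p[abs(p[:,2]-h)<.004]
    print(k['score'],k['box'],h,(t.min(0)+t.max(0))/2,np.ptp(t,0))
for k in bot.mark_of('cap_top','wrist')[:2]:
    c,r=k['position'];print(k,W[min(383,int(r*384)),int(c*512)])
save(im,sys.argv[1])
E
python3 cap.py d.png
```

```text
7.9 [ 0.49014774 -0.25694185  0.25306643] [7.82335325e-01 6.22857423e-01 1.86135200e-04 1.85784625e-04] [-4.82935575e-01  2.81330016e-01  1.01341537e-01  1.39031763e+00
  1.90626922e-04  1.31387738e+00] [-0.17658504  1.31459552 -0.93556132]
0.59 [0.4752, 0.2544, 0.5936, 0.4094] 0.1611250118373127 [ 0.51363317 -0.2050227   0.16016273] [0.04478381 0.04512967 0.00603482]
{'position': [0.5387, 0.3443], 'score': 0.86} [ 0.51390049 -0.20738493  0.16082158]
```

View pics/d.png

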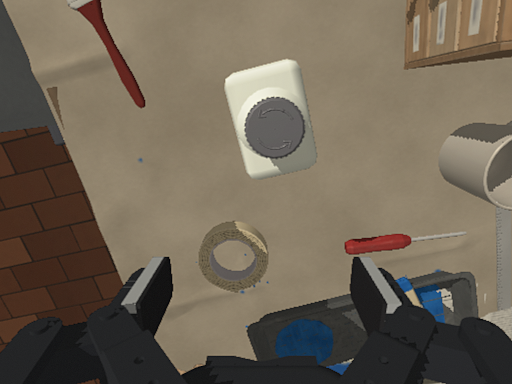

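The lid is home: 98.1 mm and level. The picture shows the cap at (274,127), locked, with free space round it. I'll go over it and down, then grip.

Call:
carry_out:
  rows:
    - {"x": 0.06,"y": 0.13,"z": 0,"twist": 0}
    - {"x": 0.06,"y": 0.13,"z": 0,"twist": 0}
    - {"x": 0,"y": 0,"z": -0.2,"twist": 0}
    - {"x": 0,"y": 0,"z": -0.2,"twist": 0}
    - {"x": 0,"y": 0,"z": -0.15,"twist": 0}
    - {"x": 0,"y": 0,"z": -0.05,"twist": 0}
    - {"x": 0,"y": 0,"z": 0,"twist": 0}

```text
t: 8.88
tool_pos: [0.5132, -0.2046, 0.1331]
eef_rot: [0.782, 0.623, -0.0, -0.0]
wrist_force: [-0.2, 0.2, 0.0]
width: 1.002
gripper_force: 0.0
```

Call:
carry_out:
  rows:
    - {"x": 0,"y": 0,"z": 0,"twist": 0}
    - {"x": 0,"y": 0,"z": 0,"twist": 0}
    - {"x": 0,"y": 0,"z": 0,"twist": 0}
    - {"x": 0,"y": 0,"z": 0,"twist": 0}
    - {"x": 0,"y": 0,"z": 0,"twist": 0}
    - {"x": 0,"y": 0,"z": 0,"twist": 0}
  jaw: 255
  squeeze: 70

```text
t: 9.62
tool_pos: [0.5136, -0.2054, 0.1343]
eef_rot: [0.783, 0.623, 0.0, 0.001]
wrist_force: [-1.0, 0.8, 5.3]
width: 0.52
gripper_force: 70.4
```

Gripped, at a width that matches about 45 mm. Now push down.

Call:
carry_out:
  rows:
    - {"x": 0,"y": 0,"z": -0.01,"twist": 0}
    - {"x": 0,"y": 0,"z": -0.01,"twist": 0}
    - {"x": 0,"y": 0,"z": -0.01,"twist": 0}
    - {"x": 0,"y": 0,"z": 0,"twist": 0}

```text
t: 10.12
tool_pos: [0.5138, -0.2054, 0.1287]
eef_rot: [0.783, 0.623, 0.0, 0.001]
wrist_force: [-2.8, 0.3, 10.1]
width: 0.519
gripper_force: 70.9
```

Call:
carry_out:
  rows:
    - {"x": 0,"y": 0,"z": -0.01,"twist": 0}
    - {"x": 0,"y": 0,"z": -0.007,"twist": 0}
    - {"x": 0,"y": 0,"z": 0,"twist": 0}

```text
t: 10.5
tool_pos: [0.5139, -0.2055, 0.1275]
eef_rot: [0.783, 0.623, 0.001, 0.002]
wrist_force: [-7.9, 3.2, 30.7]
width: 0.519
gripper_force: 73.3
```

Bottomed at about 30 N. Now turn anticlockwise, checking halfway.

Call:
carry_out:
  rows:
    - {"x": 0,"y": 0,"z": 0,"twist": 0.1}
    - {"x": 0,"y": 0,"z": 0,"twist": 0.1}
    - {"x": 0,"y": 0,"z": 0,"twist": 0.1}
    - {"x": 0,"y": 0,"z": 0,"twist": 0.1}
    - {"x": 0,"y": 0,"z": 0,"twist": 0.1}
    - {"x": 0,"y": 0,"z": 0,"twist": 0.1}
    - {"x": 0,"y": 0,"z": 0,"twist": 0.1}

```text
t: 11.38
tool_pos: [0.5149, -0.205, 0.1276]
eef_rot: [0.583, 0.812, 0.001, 0.002]
wrist_force: [-3.6, 6.2, 29.0]
width: 0.517
gripper_force: 73.2
```

```bash
python3 - <<'E'
from h import *
im,d,W=cloud('wrist'); s=bot.observe(); print(s['tool_pos'],s['moment'],s['wrist_force'],s['joint_pos'][5])
save(im,'e.png')
E
```

```text
[ 0.51494854 -0.20501163  0.12762888] [1.14926801 1.21736964 0.05712695] [-4.36048945  5.86773529 28.58066053] 0.8610423758677821
```

View pics/e.png

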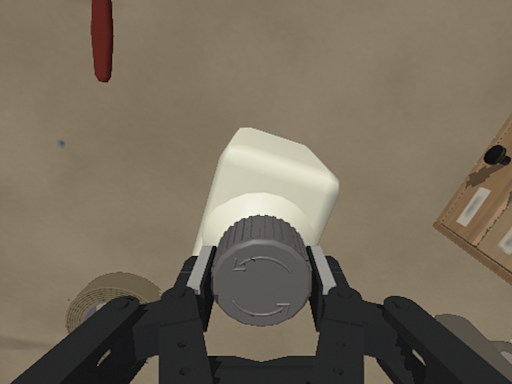

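The bottle (long axis now leaning right, about (265,190)) has stayed put while the camera turned about 31°. The arrows and cap at (265,275) turn with the gripper. I'll finish the turn to about 60°.

Call:
carry_out:
  rows:
    - {"x": 0,"y": 0,"z": 0,"twist": 0.1}
    - {"x": 0,"y": 0,"z": 0,"twist": 0.1}
    - {"x": 0,"y": 0,"z": 0,"twist": 0.1}
    - {"x": 0,"y": 0,"z": 0,"twist": 0.1}
    - {"x": 0,"y": 0,"z": 0,"twist": 0.1}
    - {"x": 0,"y": 0,"z": 0,"twist": 0.13}
    - {"x": 0,"y": 0,"z": 0,"twist": 0}

```text
t: 12.3
tool_pos: [0.5147, -0.2051, 0.1274]
eef_rot: [0.367, 0.93, 0.0, 0.002]
wrist_force: [-4.8, 4.1, 27.2]
width: 0.517
gripper_force: 72.8
```

Call:
carry_out:
  rows:
    - {"x": 0,"y": 0,"z": 0.02,"twist": 0}
    - {"x": 0,"y": 0,"z": 0.02,"twist": 0}
    - {"x": 0,"y": 0,"z": 0.02,"twist": 0}
    - {"x": 0,"y": 0,"z": 0.02,"twist": 0}
    - {"x": 0,"y": 0,"z": 0,"twist": 0}

```text
t: 12.92
tool_pos: [0.5133, -0.2052, 0.14]
eef_rot: [0.368, 0.93, -0.0, 0.0]
wrist_force: [-0.0, -0.7, -0.6]
width: 0.516
gripper_force: 71.3
```

The force is only the cap's weight, so it's free. Lift it straight off.

Call:
carry_out:
  rows:
    - {"x": 0,"y": 0,"z": 0.03,"twist": 0}
    - {"x": 0,"y": 0,"z": 0.05,"twist": 0}
    - {"x": 0,"y": 0,"z": 0.05,"twist": 0}
    - {"x": 0,"y": 0,"z": 0.05,"twist": 0}
    - {"x": 0,"y": 0,"z": 0.04,"twist": 0}
    - {"x": 0,"y": 0,"z": 0.02,"twist": 0}
    - {"x": 0,"y": 0,"z": 0,"twist": 0}
    - {"x": 0,"y": 0,"z": 0,"twist": 0}

```text
t: 13.92
tool_pos: [0.5131, -0.2051, 0.1876]
eef_rot: [0.368, 0.93, -0.0, -0.0]
wrist_force: [-0.4, -0.4, -0.1]
width: 0.52
gripper_force: 71.4
```

```bash
python3 - <<'E'
from h import *
ims=[]
for n in ['scene','wrist']:
    im,d,W=cloud(n); ims.append(im)
s=bot.observe(); print(s['t'],s['tool_pos'],s['wrist_force'],s['width'],s['gripper_force'])
a=cv2.resize(ims[0][110:260,250:400],(400,400)); b=cv2.resize(ims[1],(400,300))
save(np.hstack([a,cv2.copyMakeBorder(b,0,100,0,0,cv2.BORDER_CONSTANT)]),'f.png')
im,d,W=cloud('top')
for q in ['safety_cap','cleaner_bottle','tin_lid']:
    for k in bot.silhouettes(q,'top')[:1]:
        p=W[k['mask']];p=p[~np.isnan(p[:,0])];print(q,k['score'],np.median(p,0),np.percentile(p[:,2],95))
E
```

```text
14.025 [ 0.51308623 -0.20505049  0.18750162] [-0.28719427  1.22680936 -0.53846511] 0.523243275224437 71.39820227044765
safety_cap 0.87 [ 0.50497999 -0.19885899  0.21341121] 0.21637499397636592
cleaner_bottle 0.79 [ 0.49767232 -0.1852419   0.11247254] 0.12783720149949923
tin_lid 0.74 [0.56178762 0.16998772 0.0983032 ] 0.10092307759932785
```

View pics/f.png

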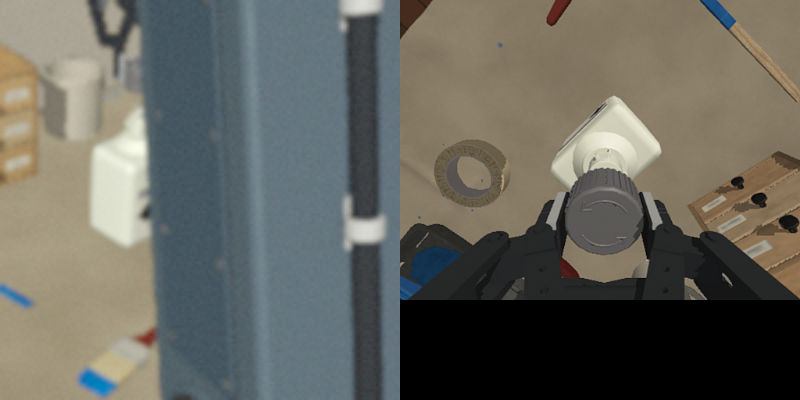

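The wrist view (right) shows the cap at (605,205) held upright, clear above the bare neck at (605,165). In the scene view (left) the bottle at (120,190) stands on the table. Cap clearance is about 37 mm, so I'm handing in.

```bash
python3 -c "
from workcell import bot
print(bot.close_job())"
```

```text
the job is handed in; nothing more can be done
None
```

The job is handed in at about 14 s, with no verdict returned: the tin lid measures home and level, and the safety cap is unlocked and held upright about 37 mm above the mouth of the standing bottle.

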